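Refit the filter lid of a bench dust extractor

TASK

The filter in the bench dust extractor has been changed; put its blue lid back on. Hold the lid at a tilt, hook its steel lip fully under the ledge at the back of the well, then swing the front down and press until the yellow spring catch snaps over the front edge and the lid lies flat. Do it by feel and without force: do not slam or bend the thin sheet, do not push the machine with the gripper, and leave the other things on the bench where they are.

Things in the scene. Friction and masses are not known exactly. Their poses are not given: they have to be found in the camera images.
- lid: Blue lid of the extractor, first lying flat on the bench right way up. Plate 145 (x) x 180 (y) x 6 mm, then a steel lip along the whole +x edge, 160 mm long over all. Origin: centre of the underside of that 160 x 180 outline; +x to the lip, -x to the front edge, z up through the plate. 0.26 to 0.46 kg, centre of mass near x = -10, y = 0. The black slots are only air slots.
- lid_lip (a point): Middle of the lower edge of the lip's tip, (80, 0, 0) mm in the lid's frame. The lip is bright steel, 14 mm deep, 4 mm thick, 180 mm wide, flush with the lid's underside.
- lid_front (a point): Middle of the lid's lower front edge, (-80, 0, 0) mm in the lid's frame.
- lid_grip (a point): Middle of the black upright grip on the lid, (-30, 0, 27) mm in the lid's frame: a solid bar 14 mm thick (x), 70 mm long (y), from the plate's top to 40 mm above the lid's underside. Pinch it from above, fingers closing along the lid's x.
- extractor: Grey dust extractor, a steel box 234 (x) x 236 (y) mm, fixed. Origin: centre of its underside; +x to its back, -x to its front, z up. Its flat top, the deck, is at z = 130 mm, with an open filter well 109 x 110 mm in the middle (white pleats 10 mm down). A black spigot stands 18 mm out of its +y side. A white lid frame is screwed on the deck through slots (see seat).
- seat (a point): (0, 0, 130) mm in the extractor's frame, its axes: the lid's origin when home if the lid frame stands mid-slot. The frame is clamped anywhere up to 7 mm forward or back of that (x; not in y), so the true place is found by feel. The frame's curbs, 8 mm high, leave the lid 2.5 mm of play each side and 2 mm fore and aft; the front curb's inner face is 82 mm before the frame's middle.
- slot (a point): Mouth of the slot under the frame's steel ledge, on the deck below the ledge's front edge, at mid-slot: (68, 0, 130) mm in the extractor's frame, truly up to 7 mm forward or back. Ledge underside 9 mm above the deck, top 14 mm; slot 12 mm deep to a stop. With the lid's front raised up to 20 degrees the lip goes in to the stop, steeper only partly; flat, the front curb is in the way.
- catch (a joint): Slide of the yellow spring catch, 60 mm wide, at the middle of the frame's front, in m: 0 = out (resting or snapped), to 0.010 pushed forward. Nose tip 76 mm before the frame's middle, 7 mm over the deck, a 60 degree ramp above it, thumb tab 31 mm high. The lid's front edge pushes it 4 mm or more on its way down (some 5 to 10 N at the grip); once it snaps over the lid, the lid meets the hard deck.
- hammer: Bystander: planishing hammer with a round wooden handle 23 mm thick and a steel head, 250 mm long, lying flat; origin near its middle on the bench. Leave it alone.
- mallet: Bystander: wooden mallet, head 60 x 110 x 60 mm, handle 22 mm thick, lying flat; origin under its handle. Leave it alone.
- silver_bowl: Bystander: small raised metal bowl, 110 mm across, 45 mm high; origin under its centre. Leave it alone.
- file: Bystander: flat steel file with a round pale wooden handle, about 270 mm long, lying along x between the two work places; origin near its middle. Leave it alone.
- old_filter: Bystander: the used filter taken out of the extractor: square cardboard frame 100 x 100 x 30 mm with grey pleats; origin under its centre. Leave it alone.
- paste_jar: Bystander: amber glass jar of polishing paste with a black cap, 64 mm across, 70 mm high; origin under its centre. Leave it alone.
- stake_head: Bystander: loose steel stake head like a mushroom, 68 mm across, 85 mm high; origin under its centre. Leave it alone.
Mind the look-alikes: they are no part of the job. Of the things that look like the lid, take the one that is farthest from the robot's base at the start.

How it is judged:
On the way:
1. the lip is down beside or under the ledge, within 7 mm of the deck, while the lid's front is still raised (tilted more than 0.1 rad) (x of lid_lip in the frame of extractor between 0.065 and 0.089 m and z of lid_lip in the frame of extractor between 0.126 and 0.137 m and y of lid in the frame of extractor between -0.006 and 0.006 m and angle between the z axis of lid and the z axis of extractor, either way round between 0.1 and 0.8 rad and z of lid_front in the frame of extractor above 0.145 m), for 0.1 s.
At the end, for the whole second after the job is handed in: The lid lies flat on the deck (within 2 mm and 0.025 rad), its lip under the ledge (lip tip 69 to 89 mm behind the extractor's middle, as the frame stands), square between the curbs (within 5 mm and 0.05 rad), the catch snapped back out over its front edge (within 1.5 mm), at rest and released (x of lid_lip in the frame of extractor between 0.069 and 0.089 m and z of lid in the frame of extractor between 0.127 and 0.132 m and z of lid_front in the frame of extractor below 0.1325 m and angle between the z axis of lid and the z axis of extractor, either way round below 0.025 rad and angle between lid's own z axis and vertical below 0.1 rad and angle between the x axis of lid and the x axis of extractor, either way round below 0.05 rad and y of lid in the frame of extractor between -0.005 and 0.005 m and value of joint catch below 0.0015 m and linear speed of lid below 0.01 m/s and angular speed of lid below 0.05 rad/s); the robot touches nothing.
It fails at once if the lid is forced or slammed against the extractor (more than 25 N between them) (contact force between lid and extractor above 25 N).
It fails at once if the gripper or arm pushes on the extractor (more than 12 N) (contact force between any of the fingers, the arm and extractor above 12 N).
It fails at once if a bystander is moved more than 25 mm (distance of any of hammer, mallet, silver_bowl, file, old_filter, paste_jar, stake_head from where it was at the start of the episode above 0.025 m).
It also fails if it takes over 59 s, if anything falls off the work surface, if the arm or the gripper's body presses on something with over 40 N, if the wrist force passes 120 N, or if a joint passes its speed limit or range.

ROBOT

A 7-joint arm with a two-finger parallel gripper is mounted at the origin on the work surface. World frame = base frame: x ahead of the robot, y to its left, z up, the work surface at z = 0. Lengths are in m, angles in rad, forces in N, time in s.
With the tool pointing down it reaches from about 0.425 to 0.925 m from the base axis. Payload 6.8 kg.
Tool frame: the origin (TCP) lies at the very end of the fingers, on their centre line; the grasp point (between the pads) lies 19 mm behind it; z points along the fingers, y is the direction in which the jaws open and shut (so a half turn about z gives the same grasp; the last joint's range is limited). The gripper opens to 88 mm and grips with 3 to 60 N. Pads are 20 mm wide; open, the fingers measure 115 mm over their backs; the gripper's body (75 mm by 178 mm) begins 61 mm behind the grasp point.
Start: joints at [1.132, 0.477, 0.022, 1.555, -0.011, 1.109, -0.083], TCP at [0.219, -0.638, 0.223] pointing down, gripper open.
Joint ranges: [-2.96, 2.96], [-0.34, 2.1], [-1.41, 1.46], [0.24, 2.44], [-1.37, 4.51], [0.17, 1.92], [-2.96, 2.96]. Speed limits (rad/s): [2.39, 2.39, 3.14, 3.14, 3.14, 3.14, 3.14].

INTERFACE

Orientations are given as a unit quaternion [x, y, z, w].
In Python, from workcell import manip gives the robot as it stands. Calls block until the motion is done:
- manip.movep(position, orientation): joint-space move of the TCP to a pose.
- manip.move_straight(position, rot=None, speed=0.15, force_limit=None): straight line of the TCP; rot=None keeps the orientation; speed is the mean speed in m/s. With force_limit (N) it stops when the force on the tool has changed by that much, and returns True; else False.
- manip.set_joints(angles): joint-space move.
- manip.ungrasp() and manip.gripper_close(f_grip=None): open the fingers fully, or close them until they stop; f_grip is the grip in N (None keeps the last).
- manip.pause(seconds).
- manip.inverse_kinematics(position, orientation): joint angles nearest the present ones, or None.
- manip.grab_frame(name): name is "side" or "top" or "wrist"; returns (picture, depth): 480x640x3 uint8, blue, green, red; 480x640 float32, m along the optical axis (not along the pixel's ray), 0 where there is no reading.
- manip.camera_info(name): a dict with "intrinsics" (3x3 intrinsics, pixels), "R" (3x3) and "t" (3): a world point X has camera coordinates R X + t. Camera axes: x right, y down, z forward; pixel columns grow to the right and rows downward; lengths in m; the calibration is good to about 2 mm. The wrist camera is an equidistant fisheye: a pixel r from the principal point sees the ray r / f radians off the axis. A picture is of the moment at which its call begins: read the wrist's pose just before it. camera_info takes no time and is no camera call; for the wrist camera it gives the pose at the moment of the call.
A pose or a line that the arm cannot do raises manip.PlanningError and nothing moves.
- manip.hand_in(): hands the job in, once; it reports no verdict.
Readings, each from a call of its own:
- manip.get_clock(): time.
- manip.get_joint_pos(): joint angles.
- manip.get_dq(): joint speeds.
- manip.get_joint_torque(): joint torques, N m.
- manip.get_position(): TCP position.
- manip.get_eef_rot(): TCP orientation.
- manip.get_force(): force on the tool from outside, world axes, zero at the start.
- manip.get_moment(): the same for the moment, N m.
- manip.get_gripper_width(): opening from 0.0 (shut) to 1.0 (fully open).
Only numpy, scipy, OpenCV 4.12 (cv2) and the standard library are available. Lean on these libraries where they do the work, as an engineer would, in place of code of your own. Each camera call takes 0.05 s, during which the arm holds its last target.

## Working session

There is one attempt and no reset: what is moved stays moved. The work goes in short steps, each a Python script; the robot and the scene stay as the last script left them, time stands still between calls to the robot, and variables do not carry over. Pictures are saved under pics/ and viewed, and the job is handed in when it is done.

```bash
mkdir -p pics; ls; python3 - <<'E'
from workcell import manip
import cv2,numpy as np
for n in ("side","top","wrist"):
    ci=manip.camera_info(n); print(n,np.round(ci["intrinsics"],1).tolist(),np.round(ci["R"],3).tolist(),np.round(ci["t"],3).tolist())
    p,d=manip.grab_frame(n); cv2.imwrite(f"pics/{n}0.png",p); np.save(f"pics/{n}0.npy",d)
print(manip.get_clock(),manip.get_eef_rot(),manip.get_force())
E
```

```text
pics
side [[529.8, 0.0, 318.7], [0.0, 529.8, 242.6], [0.0, 0.0, 1.0]] [[-0.713, -0.701, -0.015], [-0.429, 0.453, -0.782], [0.555, -0.551, -0.623]] [0.345, 0.292, 1.385]
top [[435.8, 0.0, 316.5], [0.0, 435.8, 242.4], [0.0, 0.0, 1.0]] [[0.008, -1.0, -0.007], [-0.996, -0.007, -0.094], [0.094, 0.008, -0.996]] [-0.019, 0.507, 1.342]
wrist [[371.6, 0.0, 321.5], [0.0, 371.6, 240.2], [0.0, 0.0, 1.0]] [[0.324, -0.946, -0.001], [-0.916, -0.314, 0.251], [-0.237, -0.08, -0.968]] [-0.675, -0.03, 0.39]
0.15 [ 9.86347270e-01  1.64677372e-01 -1.46504215e-04 -6.36491641e-04] [-0.00614288  0.56290674  0.40146032]
```

View pics/top0.png

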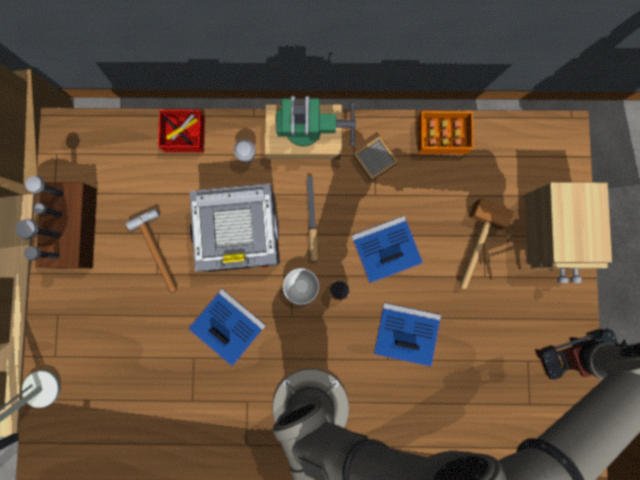

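View pics/side0.png

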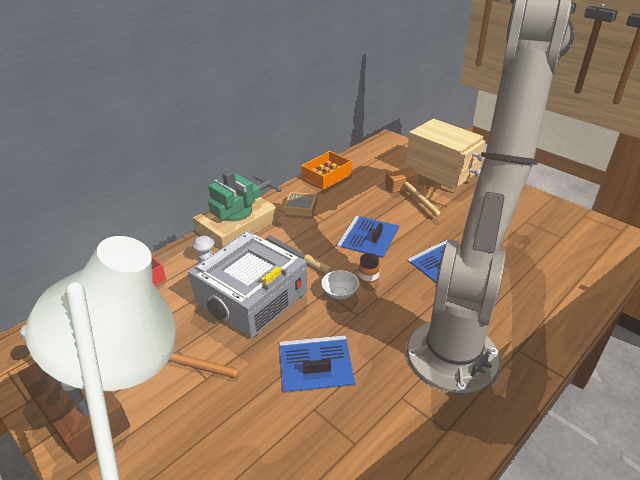

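View pics/wrist0.png

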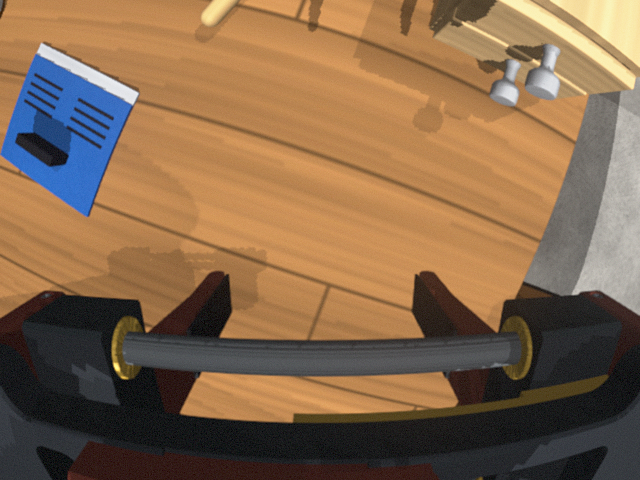

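The top view shows three blue lids, at (387,248), (227,327) and (408,335). The extractor is at (233,228) with its yellow catch at (233,258). I'll measure all of these next.

```bash
cat > h.py <<'E'
from workcell import manip
import cv2,numpy as np
from scipy.spatial.transform import Rotation as Ro
def cast(n,uv,z,ci=None):
    ci=ci or manip.camera_info(n); K=ci["intrinsics"];R=ci["R"];t=ci["t"]
    uv=np.atleast_2d(np.asarray(uv,float)); 
    a=(uv-[K[0][2],K[1][2]])/K[0][0]
    if n=="wrist":
        r=np.linalg.norm(a,axis=1,keepdims=True); d=np.c_[a/np.maximum(r,1e-9)*np.sin(r),np.cos(r)]
    else: d=np.c_[a,np.ones(len(a))]
    w=d@R; c=-R.T@t
    return c+w*((z-c[2])/w[:,2])[:,None]
E
python3 - <<'E'
from h import *
p=cv2.imread("pics/top0.png"); hsv=cv2.cvtColor(p,cv2.COLOR_BGR2HSV)
m=cv2.inRange(hsv,(105,120,60),(125,255,255))
m=cv2.morphologyEx(m,cv2.MORPH_CLOSE,np.ones((9,9)))
for c in cv2.findContours(m,cv2.RETR_EXTERNAL,cv2.CHAIN_APPROX_NONE)[0]:
    if cv2.contourArea(c)<800: continue
    X=cast("top",c[:,0],0.006)[:,:2]
    r=cv2.minAreaRect((X*1000).astype(np.float32)); print("lid",r,"dist",np.hypot(*r[0]))
m=cv2.inRange(hsv,(22,120,120),(35,255,255))
for c in cv2.findContours(m,cv2.RETR_EXTERNAL,cv2.CHAIN_APPROX_NONE)[0]:
    if cv2.contourArea(c)<50: continue
    print("yel",cv2.boundingRect(c),cv2.minAreaRect((cast("top",c[:,0],0.15)[:,:2]*1000).astype(np.float32)))
d=np.load("pics/top0.npy"); 
print("deck heights")
ci=manip.camera_info("top");K=ci["intrinsics"]
v,u=np.mgrid[0:480,0:640]; P=np.stack([(u-K[0,2])/K[0,0]*d,(v-K[1,2])/K[1,1]*d,d],-1).reshape(-1,3)
W=((P-ci["t"])@ci["R"]).reshape(480,640,3)
m=((W[...,2]>0.12)&(W[...,2]<0.15)&(W[...,0]>.3)).astype(np.uint8)*255
m[:, :150]=0; m[:,300:]=0
m=cv2.morphologyEx(m,cv2.MORPH_CLOSE,np.ones((25,25)))
c=max(cv2.findContours(m,cv2.RETR_EXTERNAL,cv2.CHAIN_APPROX_NONE)[0],key=cv2.contourArea)
X=cast("top",c[:,0],0.130)[:,:2]
print("box",cv2.minAreaRect((X*1000).astype(np.float32)))
cv2.imwrite("pics/zoom_ext.png",cv2.resize(p[170:290,170:300],None,fx=4.6,fy=4.6,interpolation=cv2.INTER_CUBIC))
cv2.imwrite("pics/zoom_lid.png",cv2.resize(p[205:295,335:435],None,fx=6,fy=6,interpolation=cv2.INTER_CUBIC))
s=cv2.imread("pics/side0.png");cv2.imwrite("pics/zoom_s.png",cv2.resize(s[220:350,180:320],None,fx=4.5,fy=4.5,interpolation=cv2.INTER_CUBIC))
E
```

```text
lid ((216.5907745361328, -297.03753662109375), (177.22315979003906, 141.8081817626953), 78.60810852050781) dist 367.61782026459156
lid ((235.98348999023438, 269.5617980957031), (176.69598388671875, 141.9264373779297), 51.142677307128906) dist 358.2621533745361
lid ((482.4848937988281, -240.23611450195312), (140.6832275390625, 176.49850463867188), 21.0122013092041) dist 538.9852163603952
yel (223, 253, 22, 10) ((450.54364013671875, 219.39453125), (23.70204734802246, 60.849754333496094), 5.623641014099121)
deck heights
box ((541.48974609375, 227.7179718017578), (234.4364776611328, 237.24252319335938), 5.774479389190674)
```

View pics/zoom_ext.png

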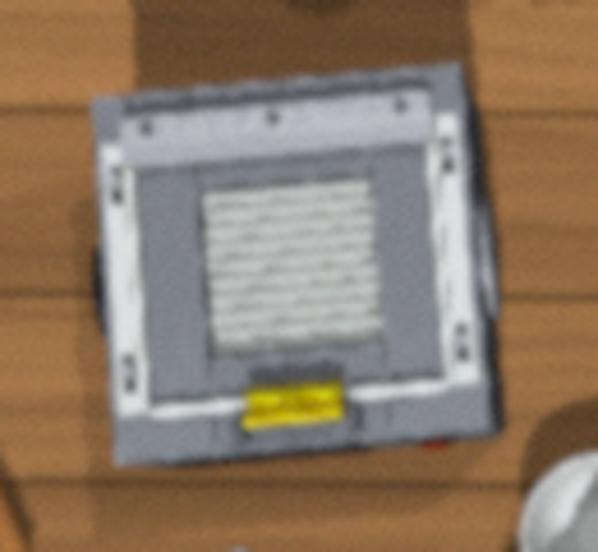

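View pics/zoom_lid.png

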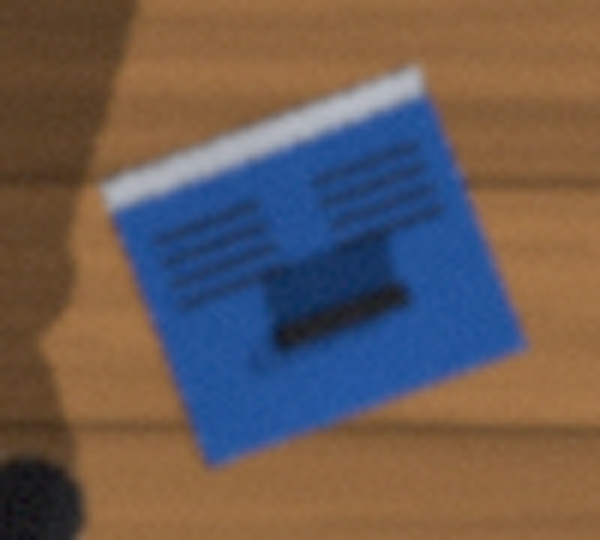

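View pics/zoom_s.png

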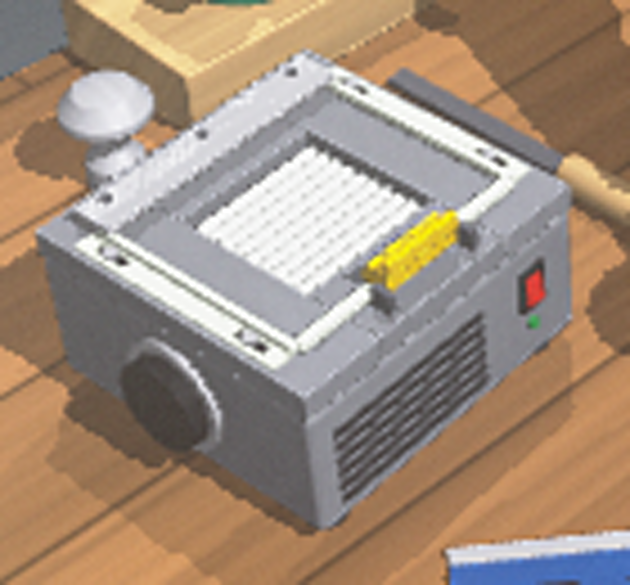

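```bash
cat >> h.py <<'E'
def tool(yaw,tilt=0,s=1):
    "lid attitude -> tool quaternion; tilt>0 raises the front"
    L=(Ro.from_euler('z',yaw)*Ro.from_euler('y',tilt)).as_matrix()
    X,Y,Z=L.T
    return Ro.from_matrix(np.c_[s*Y,s*X,-Z]).as_quat(), L
E
python3 - <<'E'
from h import *
p=cv2.imread("pics/top0.png"); hsv=cv2.cvtColor(p,cv2.COLOR_BGR2HSV)
m=np.zeros(p.shape[:2],np.uint8); roi=(slice(205,295),slice(350,430))
m[roi]=((hsv[...,2]<60))[roi]*255
for c in cv2.findContours(m,cv2.RETR_EXTERNAL,cv2.CHAIN_APPROX_NONE)[0]:
    if cv2.contourArea(c)<20: continue
    print("bar",cv2.boundingRect(c),cv2.minAreaRect((cast("top",c[:,0],0.04)[:,:2]*1000).astype(np.float32)))
y=np.radians(21)
pos=np.array([.4615,-.2483])
for s in (1,-1):
    q,L=tool(y,0,s); print(s,manip.inverse_kinematics([*pos,.15],q),manip.inverse_kinematics([*pos,.012],q))
    for t in (0,15,20):
        q,L=tool(np.radians(5.7),np.radians(t),s); print(t,np.round(manip.inverse_kinematics([.51,.224,.20],q),2))
E
```

```text
bar (381, 253, 21, 10) ((461.5976867675781, -245.38136291503906), (9.966567039489746, 66.6855697631836), 20.34851837158203)
1 [ 0.77650775  0.35931607 -0.48742983  1.95934222  0.21653146  0.87346557
  0.5420562 ] [ 0.71229048  0.57238945 -0.42332427  2.04054439  0.40017126  0.60789599
  0.38256299]
0 [ 0.29  0.52 -1.08  1.81  0.51  1.12 -0.87]
15 [ 0.17  0.62 -0.93  1.63  0.34  1.35 -0.73]
20 [ 0.12  0.65 -0.86  1.57  0.28  1.42 -0.69]
-1 [ 0.2742551   0.31715257  0.12096299  1.99289647 -0.05081658  0.83435312
 -2.35168632] [ 0.23489033  0.5440623   0.17556183  2.07351719 -0.17742602  0.5377837
 -2.23675661]
0 [ 0.34  0.58 -1.18  1.81  0.58  1.16  2.21]
15 [ 0.29  0.75 -1.19  1.62  0.51  1.44  2.26]
20 [ 0.28  0.81 -1.19  1.56  0.49  1.52  2.27]
```

```bash
python3 - <<'E'
from h import *
q,L=tool(np.radians(20.7)); 
manip.movep([.4615,-.247,.19],q); print(manip.get_clock(),manip.get_position(),manip.get_joint_pos(),manip.get_force())
ci=manip.camera_info("wrist"); p,d=manip.grab_frame("wrist"); cv2.imwrite("pics/w1.png",p); np.save("pics/w1.npy",d)
np.savez("pics/w1ci.npz",K=ci["intrinsics"],R=ci["R"],t=ci["t"])
E
```

```text
1.8417 [ 0.46112908 -0.24849547  0.18997363] [ 0.78067734  0.30599239 -0.48483244  1.92306391  0.17368952  0.95313469
  0.57226142] [ 0.00393695 -0.09988696 -0.07348253]
```

View pics/w1.png

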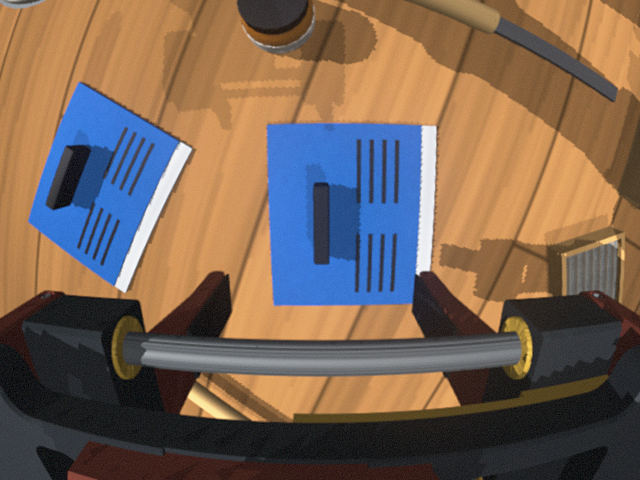

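The wrist view shows the target lid, with its bar at (321,222) and the steel lip on the right. I'll refine the pose from it.

```bash
cat >> h.py <<'E'
def loadci(f):
    z=np.load(f); return dict(intrinsics=z["K"],R=z["R"],t=z["t"])
E
python3 - <<'E'
from h import *
p=cv2.imread("pics/w1.png"); hsv=cv2.cvtColor(p,cv2.COLOR_BGR2HSV); ci=loadci("pics/w1ci.npz")
m=cv2.inRange(hsv,(105,120,40),(125,255,255)); m[:, :225]=0
m=cv2.morphologyEx(m,cv2.MORPH_CLOSE,np.ones((25,25)))
c=max(cv2.findContours(m,cv2.RETR_EXTERNAL,cv2.CHAIN_APPROX_NONE)[0],key=cv2.contourArea)
c=c[c[:,0,1]<270]  # ignore the finger
X=cast("wrist",c[:,0],.006,ci)[:,:2]*1000
r=cv2.minAreaRect(X.astype(np.float32)); print("plate",r)
m=(hsv[...,2]<60).astype(np.uint8)*255; k=np.zeros_like(m); k[170:275,300:340]=m[170:275,300:340]
k=cv2.morphologyEx(k,cv2.MORPH_OPEN,np.ones((7,7)))
c=max(cv2.findContours(k,cv2.RETR_EXTERNAL,cv2.CHAIN_APPROX_NONE)[0],key=cv2.contourArea); print(cv2.boundingRect(c))
print("bar",cv2.minAreaRect((cast("wrist",c[:,0],.04,ci)[:,:2]*1000).astype(np.float32)))
# corner method: full plate, y-extents using all contour
m=cv2.inRange(hsv,(105,120,40),(125,255,255)); 
for uv in ([268,125],[421,125],[274,305],[436,126]): print(uv,cast("wrist",uv,.006,ci)*1000)
E
```

```text
plate ((475.4188232421875, -223.48915100097656), (143.98553466796875, 141.45852661132812), 20.873577117919922)Traceback (most recent call last):
  File "<stdin>", line 11, in <module>
ValueError: max() iterable argument is empty
```

```bash
python3 - <<'E'
from h import *
p=cv2.imread("pics/w1.png"); hsv=cv2.cvtColor(p,cv2.COLOR_BGR2HSV); ci=loadci("pics/w1ci.npz")
A=cast("wrist",[[268,125],[421,124.5],[274,305],[436,125.5]],.006,ci)*1000; print(A.round(1))
fl,fr=A[0,:2],A[2,:2]; print("width",np.linalg.norm(fl-fr),"len",np.linalg.norm(A[1]-A[0]),np.linalg.norm(A[3]-A[0]))
yv=fl-fr; print("yaw",np.degrees(np.arctan2(-yv[0],yv[1])), np.degrees(np.arctan2(*(A[1]-A[0])[[1,0]])))
yaw=np.radians(20.9); X=np.array([np.cos(yaw),np.sin(yaw)]); mid=(fl+fr)/2
print("grip from front edge",mid+50*X)
k=np.zeros(p.shape[:2],np.uint8); k[170:275,300:335]=(hsv[170:275,300:335].max(-1)>=0)&(p[170:275,300:335].max(-1)<60)
c=np.argwhere(k)[:,::-1]; print(len(c),c.min(0),c.max(0))
if len(c): print("bar",cv2.minAreaRect((cast("wrist",c,.04,ci)[:,:2]*1000).astype(np.float32)))
E
```

```text
[[ 384.3 -183.2    6. ]
 [ 517.4 -130.9    6. ]
 [ 447.6 -350.2    6. ]
 [ 531.5 -125.7    6. ]]
width 178.6786846500541 len 143.04906063407498 158.00065144756803
yaw 20.76035995655033 21.44294300712058
grip from front edge [ 462.65782888 -248.86846573]
42 [315 183] [327 262]
bar ((460.5903625488281, -246.7855987548828), (10.110333442687988, 69.5897445678711), 20.694908142089844)
```

```bash
python3 - <<'E'
from h import *
q,L=tool(np.radians(20.8))
print(manip.move_straight([.4616,-.2475,.06],q,speed=.15), manip.get_position())
print(manip.move_straight([.4616,-.2475,.018],q,speed=.05,force_limit=6), manip.get_position())
manip.gripper_close(40); print("w",manip.get_gripper_width(),manip.get_force(),manip.get_position())
f0=manip.get_force()
manip.move_straight([.4616,-.2475,.10],q,speed=.08)
manip.pause(.2)
print("w",manip.get_gripper_width(),"weight",manip.get_force()-f0,manip.get_force(),manip.get_position(),manip.get_clock())
ci=manip.camera_info("wrist"); p,d=manip.grab_frame("wrist"); cv2.imwrite("pics/w2.png",p)
np.savez("pics/w2ci.npz",K=ci["intrinsics"],R=ci["R"],t=ci["t"])
E
```

```text
False [ 0.46223383 -0.24771241  0.06069955]
False [ 0.4617948 -0.2475352  0.0181798]
w 0.15222332825337895 [-0.81115445 -0.26762814  1.11491239] [ 0.46138038 -0.24754131  0.0179703 ]
w 0.15917140540003724 weight [ 0.80347845  0.25512636 -3.52473202] [-0.007676   -0.01250178 -2.40981962] [ 0.46132937 -0.24733648  0.09954471] 6.4
```

View pics/w2.png

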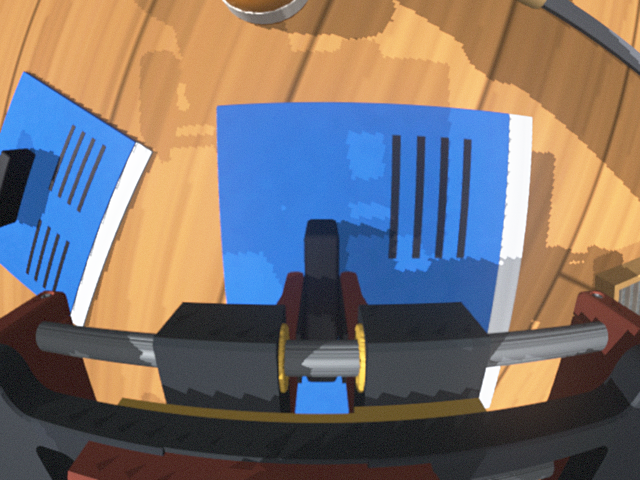

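```bash
python3 - <<'E'
from h import *
ci=loadci("pics/w2ci.npz")
tcp=manip.get_position(); R=Ro.from_quat(manip.get_eef_rot()).as_matrix(); print("tool rot: y=",R[:,1],"z=",R[:,2])
for uv,z in (([218,105],.0877),([511,114],.0877),([533,116.5],.0857),([350,101.5],.0877)):
    X=cast("wrist",uv,z,ci)[0]; v=R.T@(X-tcp); print(uv,"lid x,y rel tcp mm",v[1]*1000,v[0]*1000,v[2]*1000)
# frame location from top picture: edges
p=cv2.imread("pics/top0.png"); hsv=cv2.cvtColor(p,cv2.COLOR_BGR2HSV)
E
```

```text
tool rot: y= [ 9.34783144e-01  3.55218657e-01 -4.22959693e-04] z= [-6.03522626e-04  3.97510640e-04 -9.99999739e-01]
[218, 105] lid x,y rel tcp mm -48.55578118821186 88.85227276040112 11.997216097896237
[511, 114] lid x,y rel tcp mm 96.10610672312623 88.47544044546912 11.935809122167942
[533, 116.5] lid x,y rel tcp mm 111.03616063374133 88.96641522222647 13.92978252769894
[350, 101.5] lid x,y rel tcp mm 13.646886877679059 88.94438740206256 11.97096084593672
```

```bash
python3 - <<'E'
from h import *
def un(pts,s,o): return (np.array(pts,float)+.5)/s-.5+o
T=un([[94,100],[463,64],[500,434],[115,466]],4.6,[170,170])
A=cast("top",T,.13)[:,:2]*1000; print("top BL BR FR FL\n",A.round(1),A.mean(0))
print("sizes",np.linalg.norm(A[0]-A[1]),np.linalg.norm(A[3]-A[2]),np.linalg.norm(A[0]-A[3]),np.linalg.norm(A[1]-A[2]))
S=un([[40,236],[308,400],[569,190]],4.5,[180,220])
B=cast("side",S,.13)[:,:2]*1000; print("side BL FL FR\n",B.round(1),"c",(B[0]+B[2])/2)
print("sizes",np.linalg.norm(B[0]-B[1]),np.linalg.norm(B[1]-B[2]))
yaw=lambda v: np.degrees(np.arctan2(v[1],v[0]))
print("yaws",yaw(A[0]-A[3]),yaw(A[1]-A[2]),yaw(A[0]-A[1])-90,yaw(A[3]-A[2])-90,yaw(B[0]-B[1]),yaw(B[1]-B[2])-90)
# well pleats
p=cv2.imread("pics/top0.png"); 
# sub-features in the extractor frame
c=np.array([541.5,227.7]); t=np.radians(5.7); X=np.array([np.cos(t),np.sin(t)]);Y=np.array([-X[1],X[0]])
def ext(n,pts,s,o,z):
    W=cast(n,un(pts,s,o),z)[:,:2]*1000-c; return np.c_[W@X,W@Y].round(1).tolist()
print("ledge front edge z.144",ext("top",[[140,170],[285,157],[430,145]],4.6,170,.144))
print("ledge back",ext("top",[[118,118],[270,103],[428,92]],4.6,170,.144))
print("front curb inner .138",ext("top",[[150,408],[445,380]],4.6,170,.138))
print("side curbs inner .138",ext("top",[[136,200],[148,395],[430,190],[443,370]],4.6,170,.138))
print("catch nose (bot .137) / top",ext("top",[[248,397],[340,384]],4.6,170,.15),ext("top",[[245,428],[345,418]],4.6,170,.161))
print("pleats .12",ext("top",[[205,195],[368,180],[380,335],[218,352]],4.6,170,.12))
print("side: ledge front .144",ext("side",[[120,235],[345,85]],4.5,[180,220],.144))
print("side: catch top .161 rear edge",ext("side",[[375,262],[455,212]],4.5,[180,220],.161))
print("side: curb in front .138",ext("side",[[290,345],[370,295],[468,222],[525,175]],4.5,[180,220],.138))
E
```

```text
top BL BR FR FL
 [[644.6 355.6]
 [669.4 120.9]
 [434.1  93.6]
 [412.3 334.2]] [540.09561997 226.0803092 ]
sizes 235.91103110291613 241.60452613145557 233.35898180818143 236.91656344165702
side BL FL FR
 [[633.  357.2]
 [405.8 332.9]
 [428.8 104. ]] c [530.93087332 230.59955869]
sizes 228.53035823603568 230.0870959637815
yaws 5.245916616924377 6.6281646379398795 6.02277389766418 5.177122951094901 6.114481494964963 5.747807462336041
ledge front edge z.144 [[64.8, 87.1], [64.5, -4.1], [63.7, -95.4]]
ledge back [[99.1, 98.7], [99.7, 2.7], [97.5, -96.8]]
front curb inner .138 [[-84.5, 92.5], [-84.0, -92.1]]
side curbs inner .138 [[47.1, 92.5], [-76.2, 93.2], [36.3, -92.4], [-77.6, -91.4]]
catch nose (bot .137) / top [[-84.2, 28.5], [-81.4, -28.7]] [[-103.9, 29.3], [-103.4, -32.0]]
pleats .12 [[49.6, 53.1], [49.6, -51.4], [-50.2, -51.3], [-51.5, 51.8]]
side: ledge front .144 [[52.2, 98.3], [47.1, -90.8]]
side: catch top .161 rear edge [[-100.2, 34.0], [-107.4, -27.6]]
side: curb in front .138 [[-91.5, 98.3], [-98.8, 39.5], [-101.1, -44.3], [-99.7, -99.1]]
```

```bash
cat >> h.py <<'E'
def cloud(n,d,ci=None):
    ci=ci or manip.camera_info(n);K=ci["intrinsics"]
    v,u=np.mgrid[0:480,0:640]; P=np.stack([(u-K[0,2])/K[0,0]*d,(v-K[1,2])/K[1,1]*d,d],-1)
    return (P-ci["t"])@ci["R"]
E
python3 - <<'E'
from h import *
for n in ("side","top"):
    W=cloud(n,np.load(f"pics/{n}0.npy"))
    if n=="side": W[:, :185]=9; W[:,310:]=9; W[:220]=9
    else: W[:, :180]=9; W[:,290:]=9; W[:170]=9; W[290:]=9
    c=np.array([.5415,.2277]); t=np.radians(5.7); X=np.array([np.cos(t),np.sin(t)]);Y=np.array([-X[1],X[0]])
    E=np.stack([(W[...,:2]-c)@X,(W[...,:2]-c)@Y,W[...,2]],-1)*1000
    k=(abs(E[...,0])<140)&(abs(E[...,1])<140)&(E[...,2]>110)
    P=E[k]
    for a in np.arange(-140,140,20):
        s=(P[:,0]>a)&(P[:,0]<a+20)&(abs(P[:,1])>60)&(abs(P[:,1])<85)
        if s.sum(): print(n,a,s.sum(),np.median(P[s,2]).round(1))
    k2=(P[:,2]>125)&(P[:,2]<150); print("extent",np.percentile(P[k2],[.5,99.5],axis=0).round(1))
    k3=(P[:,2]>138.5)&(P[:,2]<148)&(P[:,0]>30); print("ledge",np.percentile(P[k3],[2,50,98],axis=0).round(1))
    k4=(P[:,2]>150)&(P[:,2]<170); print("catch",k4.sum(),np.percentile(P[k4],[2,50,98],axis=0).round(1) if k4.sum() else "")
# known bench checks
W=cloud("side",np.load("pics/side0.npy")); print("bench z side",W[400,300],W[330,420]); W=cloud("top",np.load("pics/top0.npy")); print("bench top",W[350,150],W[300,350],W[180,90])
s=cv2.imread("pics/side0.png");h=cv2.cvtColor(s,cv2.COLOR_BGR2HSV);m=cv2.inRange(h,(105,120,60),(125,255,255));m[:, :330]=0;m[:,405:]=0
m=cv2.morphologyEx(m,cv2.MORPH_CLOSE,np.ones((5,5)));c=max(cv2.findContours(m,0,1)[0],key=cv2.contourArea);print("side lid",cv2.minAreaRect((cast("side",c[:,0],.006)[:,:2]*1000).astype(np.float32)))
E
```

```text
side -140 32 122.9
side -120 117 127.3
side -100 94 132.7
side -80 90 128.2
side -60 90 128.5
side -40 85 128.3
side -20 84 128.0
side 0 83 128.2
side 20 85 128.3
side 40 82 127.9
side 60 126 141.1
side 80 58 141.4
side 100 15 127.6
extent [[-122.  -116.7  125.1]
 [ 112.8  118.8  148.9]]
ledge [[ 61.1 -93.8 138.8]
 [ 77.1   9.7 142.1]
 [ 95.   97.1 146.7]]
catch 81 [[-109.8  -27.9  150.4]
 [-105.5    0.   156.9]
 [ -90.2   30.1  163.2]]
top -120 101 130.2
top -100 121 132.9
top -80 115 130.4
top -60 123 130.5
top -40 114 130.1
top -20 117 130.7
top 0 115 130.3
top 20 119 130.8
top 40 118 130.8
top 60 136 142.4
top 80 106 145.2
top 100 84 130.6
extent [[-116.1 -116.8  125.3]
 [ 116.   117.5  149.2]]
ledge [[ 50.6 -95.7 139.1]
 [ 81.6  -1.4 144.4]
 [ 97.9  97.  147.6]]
catch 142 [[-103.4  -39.6  150.2]
 [ -94.3    0.9  153.9]
 [  86.6   31.1  164.6]]
bench z side [ 0.18438209  0.36955926 -0.00160666] [ 0.10416065 -0.00702626  0.00838116]
bench top [0.16852443 0.50167369 0.00276836] [ 0.32802909 -0.12177725 -0.00134373] [0.70692102 0.72013643 0.00281083]
side lid ((475.3490905761719, -237.9000701904297), (143.8269805908203, 181.66162109375), 20.907257080078125)
```

```bash
cat >> h.py <<'E'
YE=np.radians(5.7); CE=np.array([.5414,.2281,0.]); RE=Ro.from_euler('z',YE).as_matrix()
GL=np.array([-.031,.001,.018])
def tip_pose(x,z,tilt,y=0.,dyaw=0.):
    "lip tip at ext (x,y,.13+z) m, tilt deg -> tcp pos, quat"
    q,L=tool(YE+dyaw,np.radians(tilt))
    return CE+RE@np.array([x,y,.13+z])+L@(GL-[.08,0,0]), q
def where():
    p=manip.get_position(); T=Ro.from_quat(manip.get_eef_rot()).as_matrix()
    L=np.c_[T[:,1],T[:,0],-T[:,2]]
    o=p-L@GL; e=lambda v:(RE.T@(o+L@np.array(v)-CE))*1000
    E=RE.T@L
    return "tip",(e([.08,0,0])-[0,0,130]).round(1).tolist(),"front",(e([-.08,0,0])-[0,0,130]).round(1).tolist(),"tilt",round(float(np.degrees(np.arcsin(-E[2,0]))),2),"yaw",round(float(np.degrees(np.arctan2(E[1,0],E[0,0]))),2),"roll",round(float(np.degrees(E[2,1])),2),"F",(RE.T@manip.get_force()).round(2).tolist(),"t",round(manip.get_clock(),2)
E
python3 - <<'E'
from h import *
q0,_=tool(np.radians(20.8))
manip.move_straight([.4616,-.2475,.27],q0,speed=.25)
p,q=tip_pose(.054,.07,14); print(p)
manip.movep(p,q); manip.pause(.3); print(*where(),manip.get_joint_pos().round(2))
p,q=tip_pose(.054,.02,14); manip.move_straight(p,q,speed=.1); manip.pause(.2); print(*where(),manip.get_gripper_width())
a,d=manip.grab_frame("top"); cv2.imwrite("pics/t3.png",a); np.save("pics/t3.npy",d)
cv2.imwrite("pics/t3z.png",cv2.resize(a[160:290,170:300],None,fx=4.6,fy=4.6,interpolation=cv2.INTER_CUBIC))
a,d=manip.grab_frame("side"); cv2.imwrite("pics/s3.png",a)
cv2.imwrite("pics/s3z.png",cv2.resize(a[170:350,160:340],None,fx=3.3,fy=3.3,interpolation=cv2.INTER_CUBIC))
ci=manip.camera_info("wrist"); p,d=manip.grab_frame("wrist"); cv2.imwrite("pics/w3.png",p)
np.savez("pics/w3ci.npz",K=ci["intrinsics"],R=ci["R"],t=ci["t"])
E
```

```text
[0.49219645 0.2241938  0.24431865]
tip [54.2, -0.7, 70.1] front [-101.0, -0.5, 108.8] tilt 13.99 yaw -0.06 roll -0.01 F [0.69, -0.4, -2.29] t 9.32 [ 0.1   0.49 -0.81  1.64  0.22  1.36 -0.65]
tip [54.4, 0.3, 20.8] front [-100.8, 0.3, 59.3] tilt 13.93 yaw 0.0 roll 0.02 F [-0.95, -0.31, -3.61] t 10.17 0.15591006819673373
```

View pics/t3z.png

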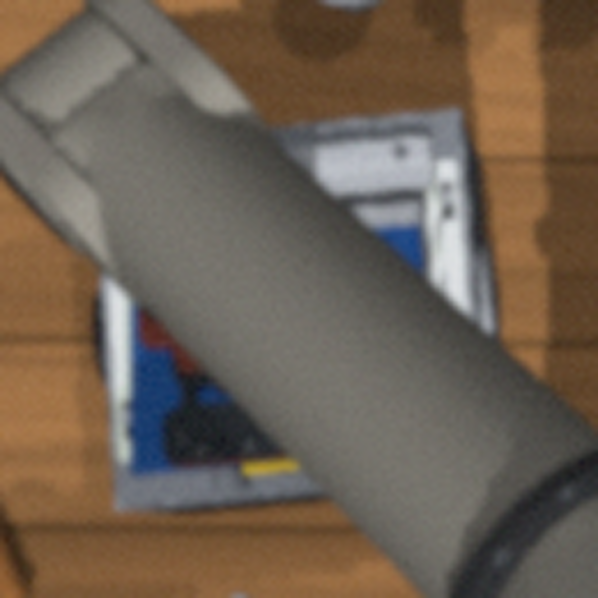

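View pics/s3z.png

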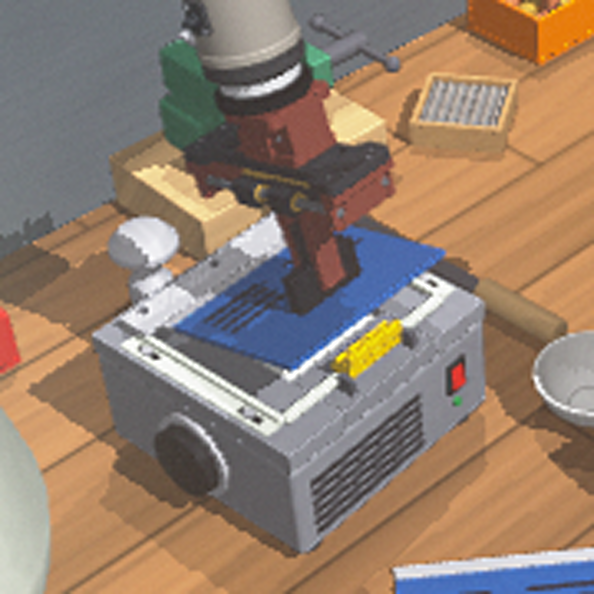

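View pics/w3.png

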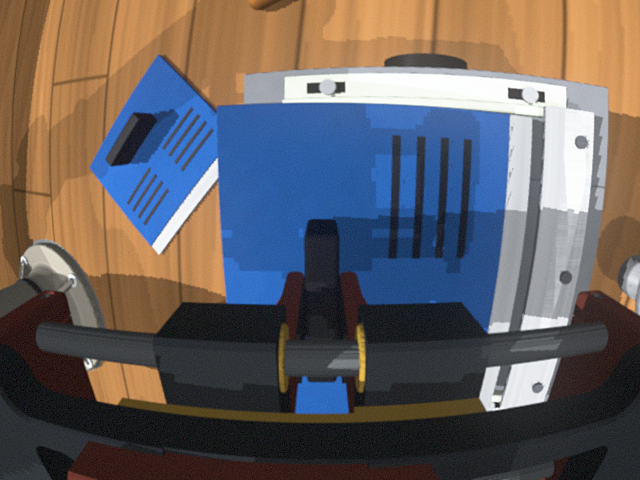

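```bash
python3 - <<'E'
from h import *
ci=loadci("pics/w3ci.npz"); p=cv2.imread("pics/w3.png")
E=lambda uv,z:((cast("wrist",uv,z,ci)-CE)@RE*1000)[0].round(1)
for n,uv,z in (("deckcornerBL",[607,88],.13),("deckFL",[246,74],.13),("ledge front",[545,108],.144),("ledge front",[528,240],.144),("curb inner",[284,103],.138),("curb inner",[400,104],.138),("curb inner",[540,113],.138),("ledge back corner",[594,110],.144)): print(n,uv,E(uv,z))
cv2.imwrite("pics/w3z.png",cv2.resize(p[60:260,400:620],None,fx=3,fy=3,interpolation=cv2.INTER_CUBIC))
cv2.imwrite("pics/w3y.png",cv2.resize(p[60:130,200:420],None,fx=3,fy=3,interpolation=cv2.INTER_CUBIC))
E
```

```text
deckcornerBL [607, 88] [116.1 117.5 130. ]
deckFL [246, 74] [-115.2  118.   130. ]
ledge front [545, 108] [ 66.3  97.  144. ]
ledge front [528, 240] [ 61.1  21.2 144. ]
curb inner [284, 103] [-86.   95.7 138. ]
curb inner [400, 104] [-17.1  94.1 138. ]
curb inner [540, 113] [ 65.3  94.5 138. ]
ledge back corner [594, 110] [ 98.7  99.9 144. ]
```

View pics/w3z.png

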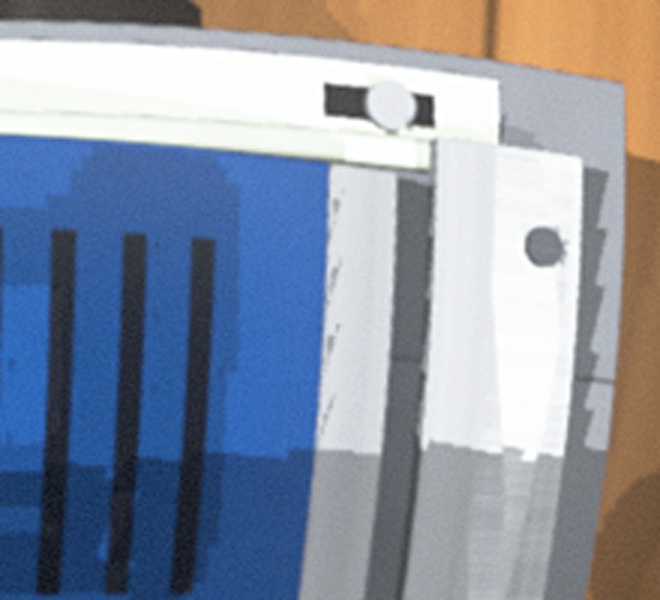

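View pics/w3y.png

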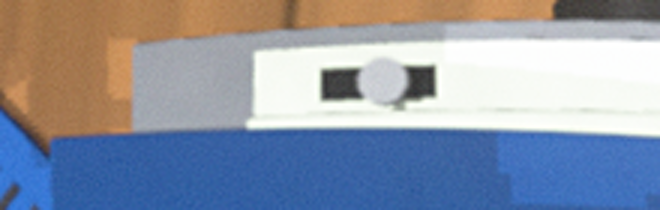

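```bash
python3 - <<'E'
from h import *
p,q=tip_pose(.054,.006,14); print(manip.move_straight(p,q,speed=.04)); manip.pause(.2); print(*where())
p,q=tip_pose(.054,-.004,14); print(manip.move_straight(p,q,speed=.012,force_limit=2.0)); print(*where()); manip.pause(.1); print(*where(),manip.get_moment().round(2))
E
```

```text
False
tip [54.1, 0.1, 6.2] front [-101.1, 0.1, 44.9] tilt 13.98 yaw 0.01 roll 0.01 F [-0.27, 0.21, -2.37] t 11.02
True
tip [53.8, -0.0, -1.0] front [-101.5, -0.0, 37.8] tilt 14.03 yaw 0.01 roll -0.01 F [-0.14, 0.06, 4.36] t 11.6
tip [53.8, -0.0, -1.0] front [-101.5, -0.1, 37.8] tilt 14.03 yaw 0.01 roll -0.0 F [-0.49, 0.85, 3.18] t 11.7 [ 0.1  -0.58 -0.1 ]
```

```bash
python3 - <<'E'
from h import *
p,q=tip_pose(.054,.0002,14); manip.move_straight(p,q,speed=.02); manip.pause(.2); print(*where())
p,q=tip_pose(.062,.0002,14); print(manip.move_straight(p,q,speed=.03,force_limit=3)); manip.pause(.1); print(*where())
p,q=tip_pose(.090,.0002,14); print(manip.move_straight(p,q,speed=.02,force_limit=3)); print(*where()); manip.pause(.1); print(*where(),manip.get_moment().round(2))
p,d=manip.grab_frame("wrist"); cv2.imwrite("pics/w4.png",p)
E
```

```text
tip [53.7, -0.3, -0.3] front [-101.6, -0.3, 38.6] tilt 14.05 yaw -0.01 roll -0.03 F [0.69, 0.63, -3.16] t 12.16
False
tip [61.9, 0.0, 0.1] front [-93.4, 0.0, 38.8] tilt 14.02 yaw 0.0 roll -0.0 F [0.53, -0.17, -2.9] t 12.68
True
tip [77.5, -0.2, -0.7] front [-77.6, -0.2, 38.4] tilt 14.15 yaw -0.0 roll -0.02 F [0.07, 0.84, 1.74] t 13.53
tip [77.5, -0.2, -0.8] front [-77.7, -0.2, 38.2] tilt 14.12 yaw 0.01 roll -0.02 F [-1.08, 0.46, 1.11] t 13.63 [ 0.21 -0.6   0.04]
```

View pics/w4.png

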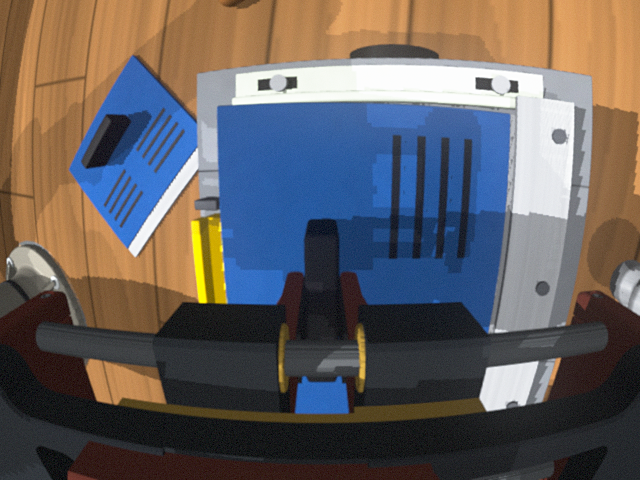

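The lip is under the ledge: in the wrist view the steel strip at x≈510 has almost vanished. The force change was mostly in z, so I'll lift slightly and check the stop in x.

```bash
python3 - <<'E'
from h import *
p,q=tip_pose(.0768,.0003,14); manip.move_straight(p,q,speed=.02); manip.pause(.2); print(*where())
p,q=tip_pose(.084,.0003,14); print(manip.move_straight(p,q,speed=.01,force_limit=3.5)); print(*where()); manip.pause(.15); print(*where(),manip.get_moment().round(2))
E
```

```text
tip [76.5, -0.3, -0.1] front [-78.7, -0.3, 38.7] tilt 14.04 yaw -0.01 roll -0.02 F [-0.31, 0.17, -3.55] t 14.13
True
tip [77.5, -0.3, -0.7] front [-77.6, -0.3, 38.4] tilt 14.14 yaw 0.01 roll -0.03 F [-0.97, 1.18, 1.32] t 14.49
tip [77.4, -0.2, -0.8] front [-77.7, -0.3, 38.3] tilt 14.14 yaw 0.02 roll -0.03 F [0.74, 0.83, 1.21] t 14.64 [ 0.22 -0.67 -0.06]
```

```bash
python3 - <<'E'
from h import *
p,q=tip_pose(.0768,.0010,14); manip.move_straight(p,q,speed=.02); manip.pause(.2); print(*where())
p,q=tip_pose(.084,.0010,14); print(manip.move_straight(p,q,speed=.01,force_limit=5)); print(*where()); manip.pause(.15); print(*where(),manip.get_moment().round(2))
E
```

```text
tip [76.5, -0.3, 0.5] front [-78.7, -0.3, 39.4] tilt 14.05 yaw -0.01 roll -0.02 F [-0.42, 0.75, -3.33] t 15.1
True
tip [77.4, -0.4, -0.3] front [-77.7, -0.4, 39.0] tilt 14.23 yaw 0.02 roll -0.06 F [-0.64, 0.18, -3.7] t 15.49
tip [77.2, -0.4, -0.6] front [-77.9, -0.5, 38.8] tilt 14.24 yaw 0.02 roll -0.06 F [1.12, -0.07, -1.41] t 15.64 [ 0.18 -0.59 -0.06]
```

```bash
python3 - <<'E'
from h import *
for t in (14,11,8,6.5):
    p,q=tip_pose(.0767,.0004,t); r=manip.move_straight(p,q,speed=.025,force_limit=8 if t<14 else None); print(t,r,*where())
    if r: break
manip.pause(.15); print(*where(),manip.get_gripper_width())
if not r:
    p,q=tip_pose(.0767,.0002,3.5); r=manip.move_straight(p,q,speed=.012,force_limit=2.5); print(r,*where()); manip.pause(.15); print(*where())
a,d=manip.grab_frame("side"); cv2.imwrite("pics/s5z.png",cv2.resize(a[170:350,160:340],None,fx=3.3,fy=3.3,interpolation=cv2.INTER_CUBIC))
E
```

```text
14 False tip [76.2, -0.2, 0.0] front [-79.0, -0.2, 38.9] tilt 14.04 yaw 0.0 roll -0.02 F [0.26, 0.91, -3.46] t 15.89
11 False tip [76.4, -0.2, 0.4] front [-80.6, -0.2, 31.0] tilt 11.04 yaw 0.01 roll -0.02 F [0.59, -0.05, -2.98] t 16.27
8 False tip [76.7, -0.1, 0.5] front [-81.7, -0.1, 22.9] tilt 8.04 yaw -0.0 roll -0.01 F [0.86, -0.83, -3.15] t 16.66
6.5 False tip [76.8, -0.0, 0.5] front [-82.2, -0.0, 18.7] tilt 6.54 yaw -0.0 roll -0.0 F [-0.11, 1.13, -2.78] t 16.93
tip [77.0, -0.0, 0.5] front [-81.9, 0.0, 18.7] tilt 6.52 yaw -0.02 roll 0.01 F [-0.14, -0.15, -3.85] t 17.07 0.15425969812335322
True tip [77.5, -0.1, 0.3] front [-81.8, -0.0, 16.2] tilt 5.69 yaw -0.02 roll 0.02 F [1.98, 1.32, 1.15] t 17.36
tip [77.5, -0.3, -0.2] front [-81.7, -0.1, 15.9] tilt 5.78 yaw -0.06 roll 0.03 F [1.96, 0.48, 3.02] t 17.51
```

View pics/s5z.png

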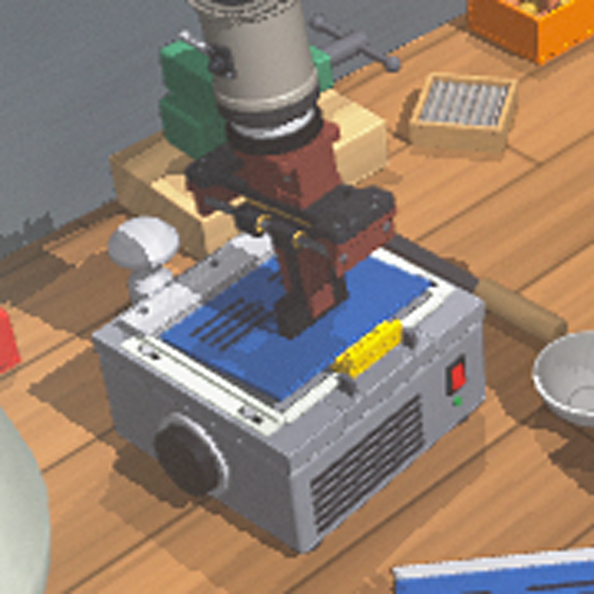

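```bash
python3 - <<'E'
from h import *
manip.ungrasp(); print(manip.get_gripper_width(),*where())
p=manip.get_position(); T=Ro.from_quat(manip.get_eef_rot()).as_matrix()
print(manip.move_straight(p-T[:,2]*.045,None,speed=.08,force_limit=8))
q,_=tool(YE,0)
pb=CE+RE@np.array([-.0327,0,.13+.075]); manip.move_straight(pb,q,speed=.1)
manip.gripper_close(20); manip.pause(.1); print(manip.get_position(),manip.get_gripper_width(),manip.get_force(),manip.get_clock())
a,d=manip.grab_frame("side"); cv2.imwrite("pics/s6z.png",cv2.resize(a[170:350,160:340],None,fx=3.3,fy=3.3,interpolation=cv2.INTER_CUBIC))
a,d=manip.grab_frame("wrist"); cv2.imwrite("pics/w6.png",a)
E
```

```text
0.9984388155815701 tip [76.6, -0.7, -0.9] front [-82.5, -0.6, 15.4] tilt 5.87 yaw -0.05 roll -0.03 F [0.01, -0.66, -0.65] t 18.77
False
[0.50886627 0.22484381 0.20500671] 0.0017022845155989209 [ 0.60046485 -0.14148305  0.40603755] 21.175
```

View pics/s6z.png

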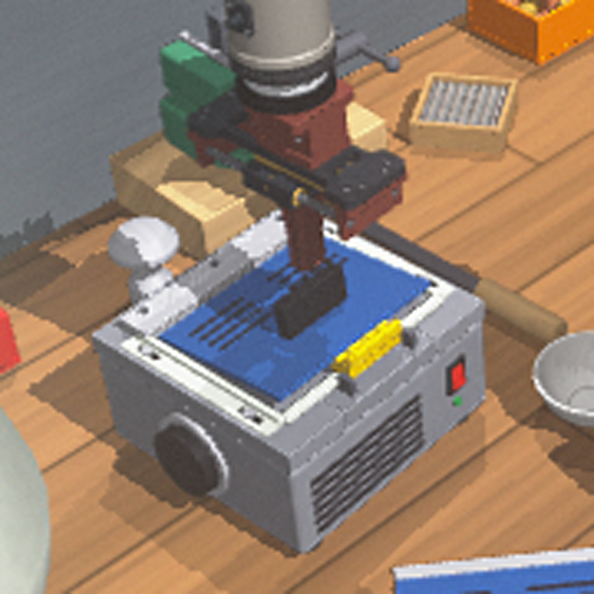

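View pics/w6.png

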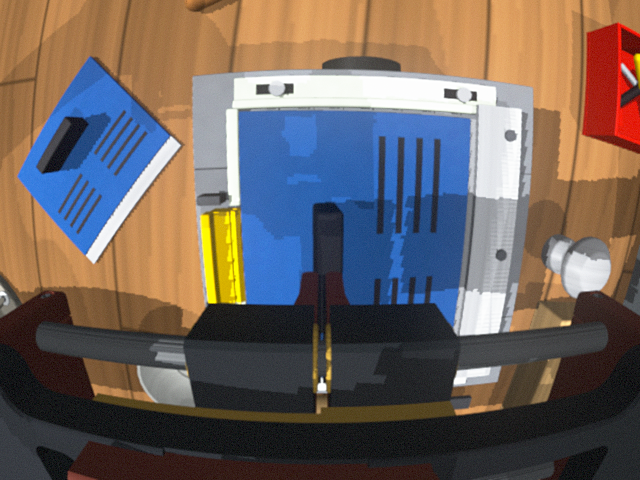

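The lid rests hooked under the ledge, with its front on the catch ramp, and the fingers are closed over the bar. Now I'll press.

```bash
python3 - <<'E'
from h import *
q,_=tool(YE,0)
P=lambda z:CE+RE@np.array([-.031,0,.13+z])
manip.move_straight(P(.062),q,speed=.05); manip.pause(.15); print(manip.get_position(),manip.get_force())
r=manip.move_straight(P(.036),q,speed=.012,force_limit=11); print(r,manip.get_position()-[0,0,.13],manip.get_force(),manip.get_clock())
manip.pause(.1); print(manip.get_position()[2]-.13,manip.get_force())
a,d=manip.grab_frame("wrist"); cv2.imwrite("pics/w7.png",a)
E
```

```text
[0.51062824 0.22512791 0.19210009] [ 0.12114541  0.49442151 -0.1650506 ]
True [0.50943558 0.22497808 0.04680034] [0.06762805 0.23613937 1.15042537] 23.1083
0.04678808117487793 [ 0.44768297 -0.11324846  2.10668411]
```

View pics/w7.png

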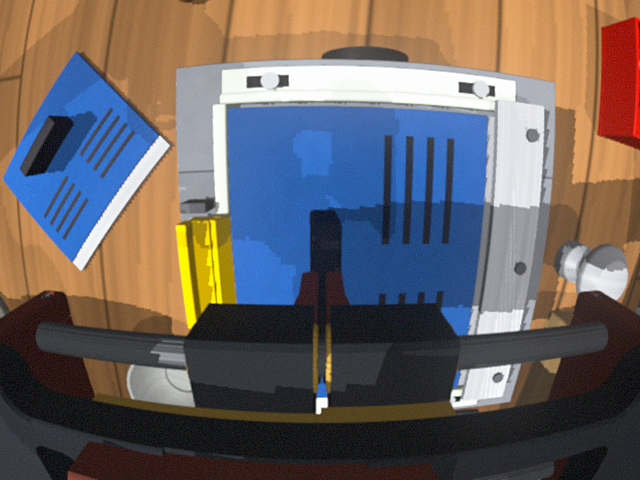

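```bash
python3 - <<'E'
from h import *
q,_=tool(YE,0)
P=lambda z:CE+RE@np.array([-.0315,0,.13+z])
for z in (.0455,.044,.0425,.041,.0398,.039):
    r=manip.move_straight(P(z),q,speed=.008,force_limit=12); f=manip.get_force()
    manip.pause(.08); print(z,r,(manip.get_position()[2]-.13).round(4),f[2].round(2),manip.get_force().round(2))
    if manip.get_force()[2]>14: break
a,d=manip.grab_frame("wrist"); cv2.imwrite("pics/w8.png",a); print(manip.get_clock())
E
```

```text
0.0455 False 0.0453 0.88 [ 0.48 -0.52  0.23]
0.044 False 0.0439 -0.18 [-0.03 -0.56  0.04]
0.0425 False 0.0425 0.45 [ 0.49  0.08 -0.18]
0.041 False 0.041 -0.08 [ 0.24 -0.56 -0.17]
0.0398 False 0.0405 5.29 [-1.56 -0.71  5.35]
0.039 False 0.0404 11.5 [-3.53 -3.56 12.17]
25.7083
```

View pics/w8.png

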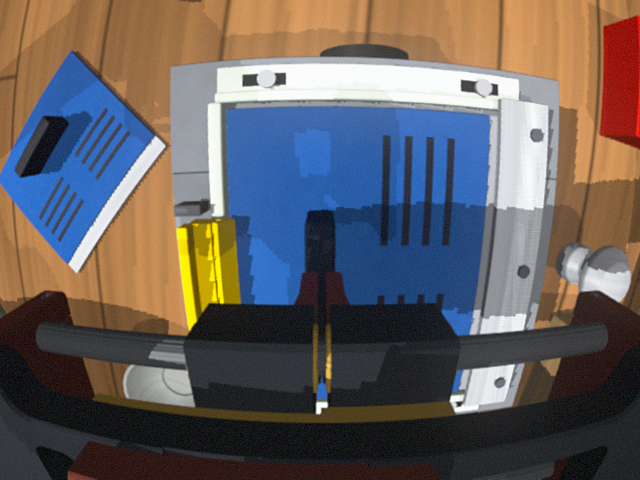

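The bar is now hard at 40.5 mm over the deck, where a flat lid puts its top at 40 mm, so the catch snapped during the first press. I'll retract and check.

```bash
python3 - <<'E'
from h import *
q,_=tool(YE,0)
manip.move_straight(CE+RE@np.array([-.0315,0,.13+.10]),q,speed=.08)
manip.move_straight(CE+RE@np.array([-.045,-.05,.13+.20]),q,speed=.2)
manip.pause(.2)
ci=manip.camera_info("wrist"); a,d=manip.grab_frame("wrist"); cv2.imwrite("pics/w9.png",a)
np.savez("pics/w9ci.npz",K=ci["intrinsics"],R=ci["R"],t=ci["t"])
a,d=manip.grab_frame("side"); cv2.imwrite("pics/s9z.png",cv2.resize(a[210:350,180:330],None,fx=4,fy=4,interpolation=cv2.INTER_CUBIC)); W=cloud("side",d)
E=(W-CE)@RE*1000
def fit(x0,x1):
    k=(E[...,0]>x0)&(E[...,0]<x1)&(abs(E[...,1])<80)&(abs(E[...,1])>45)&(E[...,2]>115)&(E[...,2]<160); P=E[k]
    A=np.c_[P[:,:2],np.ones(len(P))]; s=np.linalg.lstsq(A,P[:,2],rcond=None)[0]; print(k.sum(),"slopes rad",s[:2].round(4),"median z",np.median(P[:,2]))
fit(-75,45)
print(manip.get_force(),manip.get_clock())
E
```

```text
674 slopes rad [0.0011 0.0001] median z 134.37837516510052
[ 0.88613558  0.27864313 -0.12432746] 27.6417
```

View pics/w9.png

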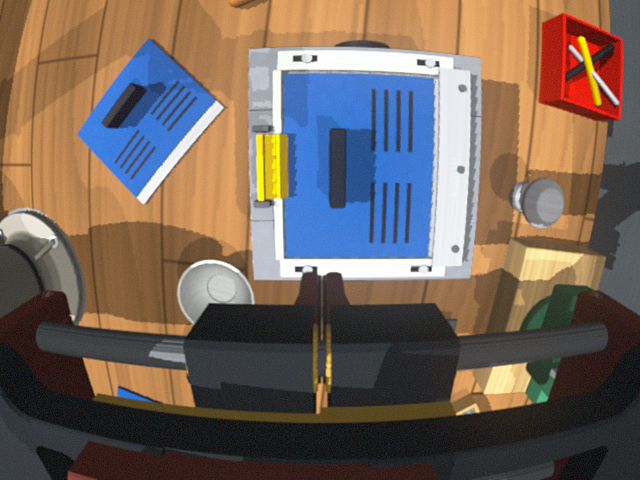

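View pics/s9z.png

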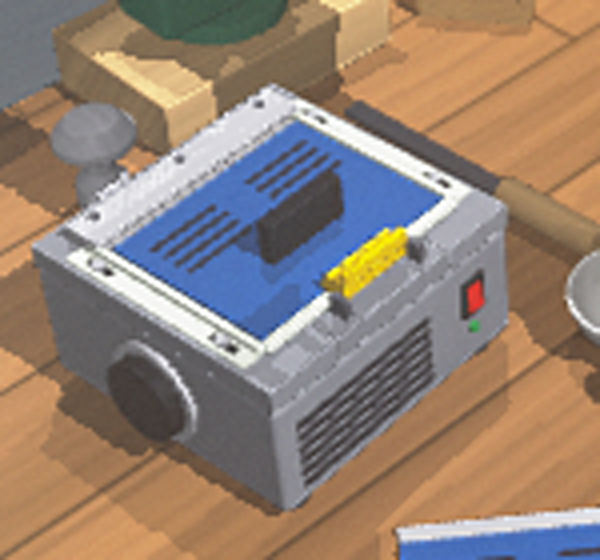

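```bash
python3 - <<'E'
from h import *
manip.hand_in(); print(manip.get_clock())
E
```

```text
the job is handed in; nothing more can be done
the job is handed in; nothing more can be done
```

The blue lid is back on the extractor, and I handed the job in at about 28 s on the robot's clock. The hand-in gave no verdict.

**What I did:**
- I took the lid farthest from the base, at about 0.54 m.
- I touched the deck lightly with the lid tilted 14°, then slid the lip under the ledge until it met the stop. That happened at the same place three times, about 77.4 mm behind the extractor's middle.
- I swung the front down onto the catch ramp and released there. Then I pressed on the bar with closed fingers, stopping at 11 to 12 N of added force, and the catch snapped.

**Last checks:**
- **Lid height:** pressing at 12 N, the bar met hard resistance 40.4 mm over the deck, where 40 mm is expected for a flat lid.
- **Lid flatness:** the side camera's depth gave a tilt of about 0.001 rad, with the plate's top at 134.4 mm against 136 mm expected. That camera already read the deck about 2 mm low, so the two agree.
- **Catch and fit:** the pictures show the yellow catch over the front edge and the lid square between the curbs. I did not measure the catch's slide directly.
- **Gripper:** it was clear of everything at hand-in.
- **Bystanders:** I saw none of them moved, but did not measure them.

**Disagreements:**
- The side camera was 5 to 7 mm off in x against the top and wrist cameras. I relied on those two, and the grasp and the felt stop bore them out.
- The force changes at the stop were mostly vertical. I take it as the stop because it repeated at the same x for three different heights.

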